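# Select the filter and load the vial in a field photometer

## Task

Get the field photometer ready for a reading: turn its filter wheel until the filter in the square holder stands in the window with the wheel sprung fully up and locked there, and push the capped sample vial upright and fully home into the cell well. The wheel is locked by a pin: press its knob down gently until you feel it reach its stop, keep it down while you turn it, never force it against the pin or the stop, and do not ram the glass vial. Leave the other things on the desk where they are.

Things in the scene. Friction and masses are not known exactly. Their poses are not given: they have to be found in the camera images.
- wheel: Filter wheel: level aluminium disc, 110 mm across, sunk in a round recess on the left of the photometer's top. Origin on its vertical axis at the disc's upper face (60 mm above the desk when the wheel is up); x axis from there to the marked filter, z up. Eight filters sit 36 mm from the axis, every 45 degrees, each with a 12 mm notch in the raised toothed rim. It starts up and locked at another filter.
- knob (a point): Centre of the knob's bar grip, on the wheel's axis 43 mm above the disc; axes as the wheel's. The black bar is 36 mm long (along x), 12 mm thick (along y), 26 mm high, and stands on a skirt 36 mm across. Pushed straight down against its spring (4 N at first, 10 N at 12 mm) the wheel sinks off its pin and then turns easily, either way without end. Let up over a notch it springs up and locks.
- marked_filter (a point): Centre of the marked filter, on the disc's upper face, 36 mm from the wheel's axis: the only one of the eight in a raised square holder (22 mm square), the other seven are in round rings 18 mm across. Turns and sinks with the wheel.
- bridge: Fixed black bridge over the wheel's far rim, with the window, the pin that locks the wheel, and the wheel's rigid stop. The stop lies 5 to 13 mm below the up position, differently on every instrument, and must be felt; the pin lets go only in the last 1.5 mm before it. Underside 14 mm, top 19 mm above the disc; 20 to 76 mm from the axis, 34 mm wide. Origin on the axis at the disc's up height, x to the window.
- window (a point): The middle of the 24 mm square window in the bridge, 36 mm from the wheel's axis, taken at the height of the disc's upper face when the wheel is fully up. In its notch the wheel has 4 degrees of play either way.
- photometer: The field photometer: grey plastic case 190 (x) by 260 (y) by 60 mm high, fixed on the desk, display and keys along its near edge. Origin at the centre of its underside, x away from the keys, y towards the wheel side, z up.
- well (a point): Centre of the mouth of the cell well on the right of the photometer's flat top, 60 mm above the desk: a round hole 27 mm across, 45 mm deep, chamfered 2 mm, axes as the photometer's. A sprung leaf on its outer (-y) side grips the vial from 15 mm down: pushing it past takes roughly 3 to 10 N.
- vial_center (a point): Centre of the sample vial, half-way up; z along the vial. Clear glass 24 mm across, 46.5 mm long below a black ribbed screw cap 28 mm across and 18 mm high; 64.5 mm high in all, 50 g. It stands upright on the desk to the right of the photometer. Fully home in the well its foot is on the well's floor, its centre 12.75 mm below the mouth and the cap's underside 1.5 mm above the case.
- vial: The same sample vial; origin at the centre of its foot.
- reagent: White plastic reagent bottle, 34 mm across, 75 mm high. To be left alone. Origin under its centre.
- petri_dish: Shallow round culture dish, 91 mm across, 16 mm high. To be left alone. Origin under its centre.
- swab_tube: Swab tube with a red cap lying on the desk, 160 mm long, 16 mm thick. To be left alone. Origin near its middle, on the desk.
- steel_bowl: Steel bowl, 260 mm across, 85 mm high, left of the photometer. To be left alone. Origin under its centre.

How it is judged:
By the outcome, as a careful person would: the job done as asked, in the order asked, and still so for the second after the job is handed in, with the robot touching nothing.
It also fails if it takes over 72 s, if anything falls off the work surface, if the arm or the gripper's body presses on something with over 40 N, if the wrist force passes 120 N, or if a joint passes its speed limit or range.

## Robot

A 6-joint arm with a two-finger parallel gripper is mounted at the origin on the work surface. World frame = base frame: x ahead of the robot, y to its left, z up, the work surface at z = 0. Lengths are in m, angles in rad, forces in N, time in s.
With the tool pointing down it reaches from about 0.275 to 0.775 m from the base axis. Payload 14.6 kg.
Tool frame: the origin (TCP) lies at the very end of the fingers, on their centre line; the grasp point (between the pads) lies 19 mm behind it (ctrl.grip_point_offset is the distance from the TCP to the grasp point, in m); z points along the fingers, y is the line along which they close (so a half turn about z gives the same grasp; the last joint's range is limited). The gripper opens to 85 mm and grips with 20 to 120 N. Pads are 22 mm wide; open, the fingers measure 114 mm over their backs; the gripper's body (76 mm by 85 mm) begins 54 mm behind the grasp point. The pads swing forward as they close: fully open they stand 13 mm farther back than shut.
Start: joints at [-1.301, 0.263, -0.048, 1.259, 0, 1.415], TCP at [0.216, -0.478, 0.231] pointing down, gripper open.
Joint ranges: [-2.65, 2.65], [-0.89, 1.7], [-1.18, 1.37], [-2.13, 2.11], [-1.35, 1.29], [-3.14, 3.14]. Speed limits (rad/s): [1.89, 1.89, 2.57, 2.79, 3.14, 3.14].

## Interface

Orientations are given as [roll, pitch, yaw] about the fixed x, y, z axes, in that order (R = Rz(yaw) Ry(pitch) Rx(roll)).
In Python, from plant import readout, eyes, workorder, ctrl gives the robot as it stands. The module is installed in compiled form; this text tells all that it offers.
- The arm moves only by the tool servo_tool, never from a script. Its argument "plan" is a list of rows, each a list of 3 entries, a list of its own where there are three numbers: the finger opening in mm, from 0 to 85.4, then the shift along the tool's x, y, z in mm, then the turn about the tool's z in degrees. A call has 1 to 8 rows; each row is the pose to reach, as a shift and turn from the pose commanded when the call began, along the tool's axes at that moment; what a row does not reach only later rows make up. A row lasts 1/10 s, in which the tool goes at most 50 mm and 8.59 degrees, less where a joint would pass 70% of its speed; a pose out of reach is approached as far as the arm can. A call with a gripper value outside its range is refused whole. The fingers move at their own pace and stop on an object; "grip_force" is the grip in N (left out, the last holds). Time passes only in rows, so rows that repeat a pose let the fingers close. It gives the time, the measured TCP pose, the force, the opening and the grip force at its end, in the units of the state.
- readout.read_state(): the state, without advancing time (a new reading comes with each control period).
- eyes.get_image(name): name is "side" or "top" or "wrist"; returns a dict with "pixels" (384x512x3 uint8, blue, green, red), "camera_matrix" (3x3 intrinsics, pixels), "dist_coeffs" ([k1, k2, p1, p2, k3] as OpenCV has them; the pictures are not rectified), "R" (3x3) and "t" (3): a world point X has camera coordinates R X + t; the wrist camera has in their place "tool_from_camera" (4x4, takes a point from camera to tool coordinates, whose origin is the TCP and whose axes are the flange's). Camera axes: x right, y down, z forward; pixel columns grow to the right and rows downward; lengths in m; the calibration is good to about 2 mm. A picture is of the moment at which its call begins: read the wrist's pose just before it. There is no depth.
- workorder.job_done(): hands the job in; it is judged then, once.
The state is a dict: "time": time; "joints": joint angles; "dq": joint speeds; "tau": joint torques, N m; "tcp_pos": TCP position; "ee_rot": TCP orientation; "wrist_force": force on the tool from outside, world axes, zero at the start; "moment": the same for the moment, N m; "width": opening from 0.0 (shut) to 1.0 (fully open); "finger_force": force on a finger pad.
Only numpy, scipy, OpenCV 4.12 (cv2) and the standard library are available. Lean on these libraries where they do the work, as an engineer would, in place of code of your own. Each camera call takes 0.05 s, during which the arm holds its last target. There are 200 camera calls.

## Working session

There is one attempt and no reset: what is moved stays moved. The work goes in short steps, Python scripts to look and compute and a tool call to move; the robot and the scene stay as the last step left them, time stands still between calls to the robot, and variables do not carry over. Pictures are saved under pics/ and viewed, at most 12 in all, crops included, and the job is handed in when it is done.

Besides the shell and the picture viewer there is one more tool, called as name(argument=value, ...) on one line, values as JSON. servo_tool: Moves the arm, as the interface text tells. Its arguments: {"type":"object","properties":{"plan":{"type":"array"},"grip_force":{"type":"number"}},"required":["plan"]}

```bash
mkdir -p pics
cat > h.py <<'E'
import numpy as np, cv2
from scipy.spatial.transform import Rotation as Ro
from plant import readout, eyes, workorder, ctrl
def cap(n):
    s=readout.read_state(); im=eyes.get_image(n)
    if n=='wrist':
        T=np.eye(4);T[:3,:3]=Rt(s);T[:3,3]=s['tcp_pos']
        W=T@np.array(im['tool_from_camera']); im['R']=W[:3,:3].T; im['t']=-W[:3,:3].T@W[:3,3]
    return im
def Rt(s):
    r=np.array(s['ee_rot']); return r if r.shape==(3,3) else Ro.from_euler('xyz',r).as_matrix()
def ray(im,uv):
    p=cv2.undistortPoints(np.array([[uv]],float),np.array(im['camera_matrix']),np.array(im['dist_coeffs']))[0,0]
    R=np.array(im['R']);return -R.T@np.array(im['t']), R.T@np.array([p[0],p[1],1])
def onz(im,uv,z):
    o,d=ray(im,uv);return o+d*(z-o[2])/d[2]
def proj(im,P):
    R=np.array(im['R']);return cv2.projectPoints(np.atleast_2d(P).astype(float),cv2.Rodrigues(R)[0],np.array(im['t'],float),np.array(im['camera_matrix']),np.array(im['dist_coeffs']))[0][:,0]
E
python3 - <<'E'
from h import *
import pickle
print(readout.read_state(), ctrl.grip_point_offset)
for n in('side','top','wrist'):
    im=cap(n);pickle.dump(im,open(n+'0.pkl','wb'));cv2.imwrite(f'pics/{n}0.png',im['pixels']); print(n,-np.array(im['R']).T@im['t'])
E
```

```text
{'time': 0.0, 'joints': array([-1.30130829e+00,  2.63541738e-01, -4.89470608e-02,  1.25942789e+00,
       -1.28081742e-05,  1.41549729e+00]), 'dq': array([ 0.00125788,  0.00086274, -0.00059696,  0.00032628,  0.00117098,
       -0.00083236]), 'tau': array([ 1.95687469e-03, -6.37608147e+01,  3.84563756e+01,  1.35193279e-02,
        8.44288138e-05,  1.74727688e-05]), 'tcp_pos': array([ 0.2162805 , -0.47806106,  0.23081164]), 'ee_rot': array([-3.14048379e+00, -1.60638783e-04,  4.24786997e-01]), 'wrist_force': array([ 0.3932615 , -0.4286318 , -0.69801031]), 'moment': array([-0.00454693, -0.00926481,  0.00678791]), 'finger_force': 0.0, 'width': 1.001207758576846} 0.0187
side [ 0.01889827 -0.92044934  0.92717984]
top [0.28512414 0.02972641 1.23548962]
wrist [ 0.2783599  -0.44975606  0.37240805]
```

View pics/top0.png

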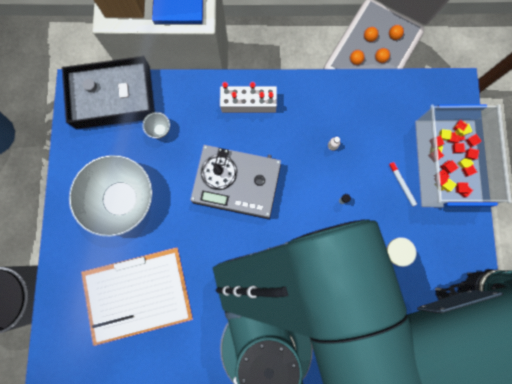

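View pics/side0.png

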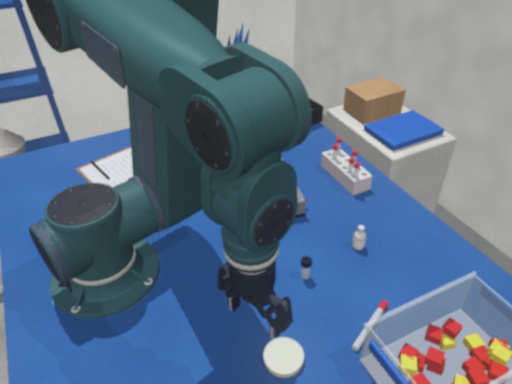

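The top view shows the photometer with corners near (207,147), (281,161), (272,217) and (192,203). The wheel is at about (219,171), the well at (260,181) and the vial at (346,199). The side view shows the vial at (306,268); the arm hides most of the photometer. Next I'll measure the case, the vial and the dark spots.

Run:
```python
from h import *
import pickle
im=pickle.load(open('top0.pkl','rb'));p=im['pixels']
c=cv2.resize(p[135:230,180:365],None,fx=4,fy=4,interpolation=cv2.INTER_CUBIC);cv2.imwrite('pics/c0.png',c)
hsv=cv2.cvtColor(p,cv2.COLOR_BGR2HSV)
m=((hsv[...,1]<110)).astype(np.uint8);m[:140]=0;m[225:]=0;m[:,:185]=0;m[:,290:]=0
cs=max(cv2.findContours(m,0,2)[0],key=cv2.contourArea);r=cv2.minAreaRect(cs)
b=cv2.boxPoints(r);print(r);P=np.array([onz(im,x,.06) for x in b]);print(P,P.mean(0),np.linalg.norm(np.diff(P,axis=0),axis=1))
m=(p.max(2)<60).astype(np.uint8)
n,l,s,ce=cv2.connectedComponentsWithStats(m)
for i in range(1,n):
    if s[i,4]>10 and 140<ce[i,1]<220 and 180<ce[i,0]<365: print(s[i],ce[i],onz(im,ce[i],.0625))
```

```text
((235.76724243164062, 179.70208740234375), (81.525390625, 62.195518493652344), 11.633633613586426)
[[ 0.45518468  0.24777551  0.06      ]
 [ 0.65920404  0.21298451  0.06      ]
 [ 0.60357973 -0.05097735  0.06      ]
 [ 0.40295033 -0.009281    0.06      ]] [0.53022969 0.10012542 0.06      ] [0.20696452 0.26975901 0.20491643]
[219 150   8   7  35] [222.25714286 153.37142857] [0.61640042 0.14518531 0.0625    ]
[214 164   9  10  63] [217.74603175 168.95238095] [0.56384584 0.15894682 0.0625    ]
[342 195   8   7  43] [345.44186047 198.27906977] [ 0.46825694 -0.25281125  0.0625    ]
```

View pics/c0.png

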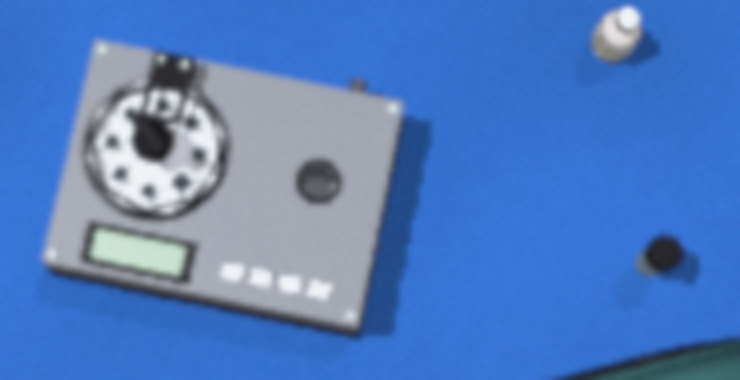

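Run:
```python
from h import *
import pickle
im=pickle.load(open('wrist0.pkl','rb'));print(np.round(im['tool_from_camera'],3),im['camera_matrix'])
s=readout.read_state();R=Rt(s)
tfc=np.array(im['tool_from_camera'])
# desired optical-axis hit at wheel center plane z=.09
W=np.array([.553,.148,.08]); z=.26
a=tfc[:3,2];o=tfc[:3,3]
k=(z-.08-o[2]*1)/a[2] if 0 else None
# tool z=down: point depth from tcp along tool z = z-.08
lam=((z-.08)-o[2])/a[2]; off=o+lam*a
tcp=W-R@off; print('tcp',tcp); d=R.T@(tcp-np.array(s['tcp_pos']))*1000;print('shift mm',d)
```

```text
[[-0.    -0.963 -0.27   0.068]
 [ 1.    -0.    -0.    -0.   ]
 [-0.    -0.27   0.963 -0.142]
 [ 0.     0.     0.     1.   ]] [[265.98562418   0.         255.14945852]
 [  0.         265.98562418 191.98864484]
 [  0.           0.           1.        ]]
tcp [0.57310055 0.15653636 0.26000207]
shift mm [ 586.6535868  -431.29874406  -28.68229354]
```

servo_tool(plan=[[85, [587, -431, -29], 0], [85, [587, -431, -29], 0], [85, [587, -431, -29], 0], [85, [587, -431, -29], 0], [85, [587, -431, -29], 0], [85, [587, -431, -29], 0], [85, [587, -431, -29], 0], [85, [587, -431, -29], 0]])

```text
time: 0.95
tcp_pos: [0.4129, -0.1281, 0.2474]
ee_rot: [3.141, -0.0, 0.425]
wrist_force: [0.9, -1.5, -0.1]
width: 0.996
finger_force: 0.0
```

servo_tool(plan=[[85, [263, -193, -13], 0], [85, [263, -193, -13], 0], [85, [263, -193, -13], 0], [85, [263, -193, -13], 0], [85, [263, -193, -13], 0], [85, [263, -193, -13], 0], [85, [263, -193, -13], 0], [85, [263, -193, -13], 0]])

```text
time: 1.75
tcp_pos: [0.5735, 0.157, 0.2591]
ee_rot: [-3.141, 0.001, 0.428]
wrist_force: [-1.4, -0.3, -0.6]
width: 0.995
finger_force: 0.0
```

Run:
```python
from h import *
import pickle
im=cap('wrist');pickle.dump(im,open('wrist1.pkl','wb'));cv2.imwrite('pics/wrist1.png',im['pixels']);s=readout.read_state();print(s['tcp_pos'],s['ee_rot'])
for n in('side','top'):
    im=cap(n);pickle.dump(im,open(n+'1.pkl','wb'));cv2.imwrite(f'pics/{n}1.png',im['pixels'])
```

```text
[0.57274064 0.15546327 0.25935264] [-3.14126170e+00  1.11463652e-03  4.26973607e-01]
```

View pics/wrist1.png

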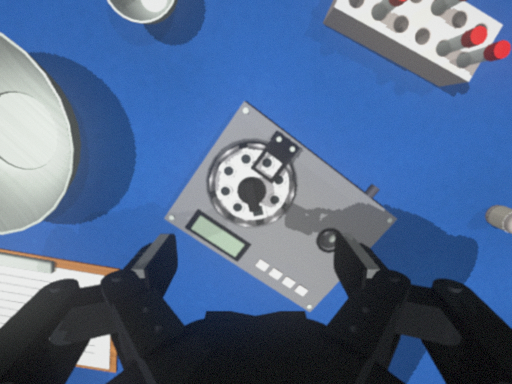

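The wrist view shows the wheel centred near (252,182), the bridge at (277,157) and the well at (329,239). The case corners are near (247,101), (396,220), (309,311) and (165,217). I'll enlarge the wheel.

Run:
```python
from h import *
import pickle
im=pickle.load(open('wrist1.pkl','rb'));p=im['pixels']
cv2.imwrite('pics/c1.png',cv2.resize(p[125:240,190:350],None,fx=5,fy=5,interpolation=cv2.INTER_CUBIC))
hsv=cv2.cvtColor(p,cv2.COLOR_BGR2HSV)
m=((hsv[...,1]<110)&(p.max(2)>80)).astype(np.uint8)
for uv in [(247,101),(396,219),(309,311),(165,217)]: print('corner',onz(im,uv,.06))
print('well',onz(im,(329,239),.06))
for r in [(246,110),(390,219),(308,303),(171,216)]: print('screw',onz(im,r,.06))
print('wheel',onz(im,(252,182),.06),onz(im,(252,182),.064))
```

```text
corner [0.64883723 0.20283075 0.06      ]
corner [ 0.59366028 -0.04650454  0.06      ]
corner [ 0.4103264 -0.0073362  0.06     ]
corner [0.46468275 0.2437862  0.06      ]
well [0.5289654  0.02344867 0.06      ]
screw [0.63873074 0.1996639  0.06      ]
screw [ 0.59020816 -0.03888253  0.06      ]
screw [0.42257932 0.00084798 0.06      ]
screw [0.46950396 0.23676253 0.06      ]
wheel [0.55903887 0.15557241 0.06      ] [0.55993715 0.15592568 0.064     ]
```

View pics/c1.png

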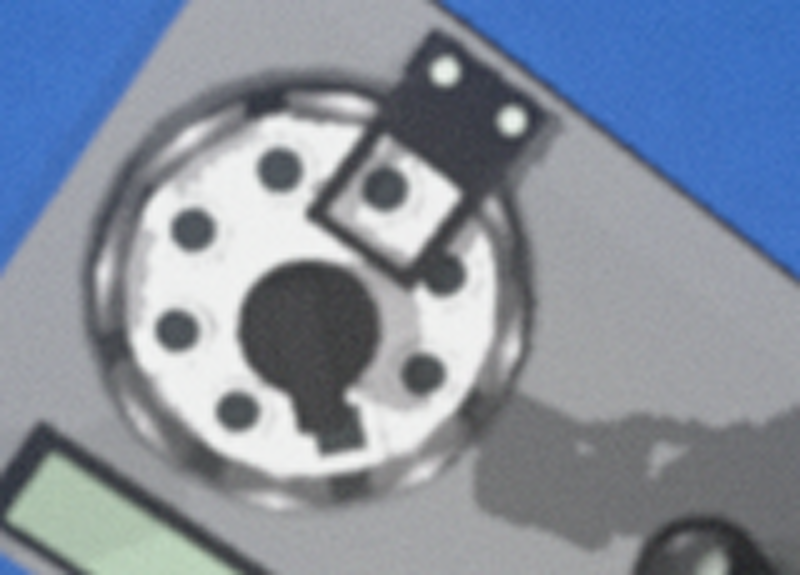

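The crop shows seven round filter dots. The one in the window is at crop (385,188), and the square dark aperture, partly under the bar tip, is at about (342,431), three steps clockwise. The wheel therefore has to turn 135° counter-clockwise as seen from above.

```bash
cat > wh.py <<'E'
from h import *
import pickle,sys
im=pickle.load(open('wrist1.pkl','rb'));p=im['pixels']
px=[(385,188),(445,275),(424,373),(237,410),(176,330),(193,230),(280,170)]
k=[0,1,2,4,5,6,7]   # clockwise steps from window
g=p.max(2).astype(float);P=[]
for x,y in px:
    u,v=190+(x-2)/5,125+(y-2)/5
    yy,xx=np.mgrid[int(v)-4:int(v)+6,int(u)-4:int(u)+6]
    w=np.clip(150-g[yy,xx],0,None)*((xx-u)**2+(yy-v)**2<20)
    P.append(onz(im,((w*xx).sum()/w.sum(),(w*yy).sum()/w.sum()),.06)[:2])
P=np.array(P);use=[2,3,4,5,6]+[0]
k=np.array(k)
# fit centre & phase: P=c+r*(cos(a-k45),sin)
from scipy.optimize import least_squares
f=lambda q:(P-(q[:2]+q[3]*np.c_[np.cos(q[2]-k*np.pi/4),np.sin(q[2]-k*np.pi/4)]))[use].ravel()
q=least_squares(f,[.557,.155,-.2,.036]).x;print('c',q[:2],'window ang',np.degrees(q[2]),'r',q[3],'res mm',np.round(f(q)*1000,1))
m=q[:2]+q[3]*np.array([np.cos(q[2]-3*np.pi/4),np.sin(q[2]-3*np.pi/4)])
print('marked px',proj(im,[m[0],m[1],.06]),'expected',(190+342/5,125+431/5))
a=q[2]-3*np.pi/4;d=np.array([np.cos(a),np.sin(a)])
for r in(-.018,.018): print('bar ends crop',(proj(im,[*(q[:2]+r*d),.116])-[190,125])*5)
s=readout.read_state();R=Rt(s);T=np.array([q[0],q[1],.16])
print('yaw now',np.degrees(s['ee_rot'][2]),'shift to above',R.T@(T-s['tcp_pos'])*1000,'bar yaw',np.degrees(a)+180)
for n in('top0','top1'):
    t=pickle.load(open(n+'.pkl','rb'));print(n,proj(t,[[*q[:2],.06]]))
t=pickle.load(open('top0.pkl','rb'));print('cap',proj(t,[0.468,-.2525,.0645]))
E
python3 wh.py
```

```text
c [0.55486795 0.15457699] window ang -8.379431444047869 r 0.03602682386269558 res mm [-0.3  0.1 -0.  -0.1 -0.1 -0.   0.1 -0.1  0.  -0.1  0.2  0.3]
marked px [[257.06321277 210.28039171]] expected (258.4, 211.2)
bar ends crop [[285.83049488 285.45846327]]
bar ends crop [[320.36770546 436.17436705]]
yaw now 24.339755983188162 shift to above [-15.3500476   -7.83555603  99.94318799] bar yaw 36.62056855595213
top0 [[219.10699593 171.81319522]]
top1 [[219.10699593 171.81319522]]
cap [[345.49479957 198.26214978]]
```

servo_tool(plan=[[45, [-15, -8, 40], -6], [45, [-15, -8, 80], -12.3], [45, [-15, -8, 110], -12.3], [45, [-15, -8, 130], -12.3], [45, [-15, -8, 130], -12.3]])

```text
time: 2.4
tcp_pos: [0.5537, 0.154, 0.1283]
ee_rot: [-3.14, 0.004, 0.638]
wrist_force: [-0.0, -0.2, 1.2]
width: 0.522
finger_force: 0.0
```

Run:
```python
from h import *
import pickle
im=pickle.load(open('wrist1.pkl','rb'))
b=[onz(im,(190+(x-2)/5,125+(y-2)/5),.079) for x,y in[(445,72),(512,120)]];m=np.mean(b,0);print('bridge',m,np.degrees(np.arctan2(m[1]-.15458,m[0]-.55487)), np.linalg.norm(m[:2]-[.55487,.15458]), 'perp',np.degrees(np.arctan2(*(b[0]-b[1])[[1,0]]))-90)
s=readout.read_state();print(s)
im=cap('wrist');p=im['pixels'];cv2.imwrite('pics/w2.png',p)
R=Rt(s);print('centre in tool mm',R.T@(np.array([.55487,.15458,.094])-s['tcp_pos'])*1000)
print('proj knob top',proj(im,[.55487,.15458,.116]))
```

```text
bridge [0.62263388 0.14030622 0.079     ] -11.89488872136479 0.06925087573029082 perp -10.23094076854126
{'time': 2.4, 'joints': array([ 1.29489113e-01,  3.98633731e-01, -1.29285808e-01,  1.04685660e+00,
       -9.44885508e-05,  2.63311329e+00]), 'dq': array([ 0.00528736, -0.02513387,  0.08092702,  0.06290581, -0.00089208,
        0.00237645]), 'tau': array([ 3.31332358e-01, -7.23788595e+01,  3.46073020e+01, -2.03137323e+00,
        1.39065072e-02, -1.36628313e-02]), 'tcp_pos': array([0.55368797, 0.15395833, 0.12827512]), 'ee_rot': array([-3.13973761,  0.00352231,  0.63797193]), 'wrist_force': array([-0.01979394, -0.22582922,  1.22567265]), 'moment': array([-0.02061477,  0.05584346,  0.06317283]), 'finger_force': 0.0, 'width': 0.5221202287552924}
centre in tool mm [ 1.44049775  0.2681662  34.26981836]
proj knob top [[256.12673895 228.75876151]]
```

View pics/w2.png

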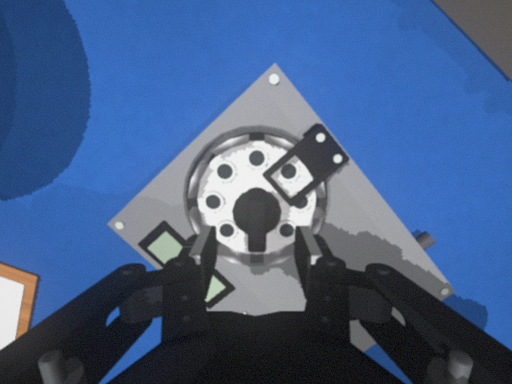

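The bar is centred between the fingers at u≈257, so I can go down and grip it.

servo_tool(plan=[[40, [1, 0, 20], 0], [40, [1, 0, 33], 0], [40, [1, 0, 33], 0], [0, [1, 0, 33], 0], [0, [1, 0, 33], 0], [0, [1, 0, 33], 0], [0, [1, 0, 33], 0], [0, [1, 0, 33], 0]], grip_force=60)

```text
time: 3.25
tcp_pos: [0.557, 0.1558, 0.0978]
ee_rot: [3.14, -0.001, 0.639]
wrist_force: [2.9, -2.9, 4.4]
width: 0.12
finger_force: 63.2
```

servo_tool(plan=[[0, [0, 0, 1], 0], [0, [0, 0, 2], 0], [0, [0, 0, 3], 0], [0, [0, 0, 4], 0], [0, [0, 0, 4], 0]])

```text
time: 3.75
tcp_pos: [0.557, 0.1558, 0.0936]
ee_rot: [3.14, -0.001, 0.639]
wrist_force: [2.7, -1.8, 6.0]
width: 0.125
finger_force: 63.4
```

servo_tool(plan=[[0, [0, 0, 0.5], 0], [0, [0, 0, 1], 0], [0, [0, 0, 1], 0]])

```text
time: 4.05
tcp_pos: [0.5571, 0.1558, 0.0927]
ee_rot: [3.14, -0.001, 0.639]
wrist_force: [2.8, -4.3, 6.4]
width: 0.123
finger_force: 63.5
```

servo_tool(plan=[[0, [0, 0, 0.5], 0], [0, [0, 0, 1], 0], [0, [0, 0, 1], 0]])

```text
time: 4.35
tcp_pos: [0.5571, 0.1558, 0.0917]
ee_rot: [3.14, -0.001, 0.639]
wrist_force: [2.9, -3.6, 7.8]
width: 0.122
finger_force: 63.5
```

servo_tool(plan=[[0, [0, 0, 0.5], 0], [0, [0, 0, 1], 0], [0, [0, 0, 1], 0]])

```text
time: 4.65
tcp_pos: [0.5571, 0.1558, 0.0908]
ee_rot: [3.14, -0.001, 0.639]
wrist_force: [2.9, -3.6, 8.1]
width: 0.122
finger_force: 63.5
```

servo_tool(plan=[[0, [0, 0, 0.5], 0], [0, [0, 0, 1], 0], [0, [0, 0, 1], 0]])

```text
time: 4.95
tcp_pos: [0.557, 0.1558, 0.0898]
ee_rot: [3.14, -0.001, 0.639]
wrist_force: [1.8, -3.2, 7.8]
width: 0.127
finger_force: 63.6
```

servo_tool(plan=[[0, [0, 0, 0.5], 0], [0, [0, 0, 1], 0], [0, [0, 0, 1], 0]])

```text
time: 5.25
tcp_pos: [0.5571, 0.1558, 0.0888]
ee_rot: [3.14, -0.001, 0.639]
wrist_force: [1.8, -2.9, 9.1]
width: 0.119
finger_force: 63.7
```

servo_tool(plan=[[0, [0, 0, 0.5], 0], [0, [0, 0, 1], 0], [0, [0, 0, 1], 0]])

```text
time: 5.55
tcp_pos: [0.5571, 0.1558, 0.0878]
ee_rot: [3.14, -0.001, 0.639]
wrist_force: [1.4, -2.3, 9.0]
width: 0.126
finger_force: 63.7
```

servo_tool(plan=[[0, [0, 0, 0.5], 0], [0, [0, 0, 0.7], 0], [0, [0, 0, 0.7], 0]])

```text
time: 5.85
tcp_pos: [0.5571, 0.1558, 0.0872]
ee_rot: [3.14, -0.001, 0.639]
wrist_force: [2.3, -3.1, 9.4]
width: 0.125
finger_force: 63.8
```

servo_tool(plan=[[0, [0, 0, 0.4], 0], [0, [0, 0, 0.7], 0], [0, [0, 0, 0.7], 0]])

```text
time: 6.15
tcp_pos: [0.5571, 0.1558, 0.0867]
ee_rot: [3.14, -0.001, 0.639]
wrist_force: [1.0, -3.2, 13.2]
width: 0.122
finger_force: 64.4
```

servo_tool(plan=[[0, [0, 0, 0.4], 0], [0, [0, 0, 0.7], 0], [0, [0, 0, 0.7], 0]])

```text
time: 6.45
tcp_pos: [0.5572, 0.1558, 0.0865]
ee_rot: [3.14, -0.002, 0.639]
wrist_force: [-1.0, -2.8, 19.9]
width: 0.121
finger_force: 65.3
```

The stop is felt at TCP z≈0.0867. I'll back off slightly and try a small turn while watching the moment.

servo_tool(plan=[[0, [0, 0, -0.6], 0], [0, [0, -0.1, -0.6], -3], [0, [0, -0.2, -0.6], -6], [0, [0, -0.3, -0.6], -8], [0, [0, -0.3, -0.6], -8]], grip_force=45)

```text
time: 6.95
tcp_pos: [0.5569, 0.156, 0.0867]
ee_rot: [3.14, -0.001, 0.78]
wrist_force: [0.0, -3.3, 13.6]
width: 0.121
finger_force: 64.4
```

Run:
```python
from h import *
s=readout.read_state();print(s['moment'],s['wrist_force'],np.degrees(s['ee_rot'][2]),s['tcp_pos'])
```

```text
[-0.77740467 -0.13139146  0.02381536] [ 5.61274622e-03 -3.32946360e+00  1.36189700e+01] 44.708690291907 [0.55692341 0.15604414 0.086681  ]
```

servo_tool(plan=[[0, [0, -0.3, 0], -7], [0, [-0.1, -0.6, 0], -14], [0, [-0.2, -0.9, 0], -21], [0, [-0.3, -1.2, 0], -28], [0, [-0.4, -1.4, 0], -35], [0, [-0.6, -1.6, 0], -42], [0, [-0.6, -1.6, 0], -42]])

```text
time: 7.65
tcp_pos: [0.5554, 0.1567, 0.0867]
ee_rot: [3.14, 0.0, 1.516]
wrist_force: [0.7, -4.7, 13.4]
width: 0.122
finger_force: 64.4
```

```bash
cat > st.py <<'E'
from h import *
s=readout.read_state();R=Rt(s);print('M',s['moment'],'Ftool',R.T@s['wrist_force'],'F',s['wrist_force'],'yaw',np.degrees(s['ee_rot'][2]),s['tcp_pos'],s['time'],'j6',s['joints'][5])
E
python3 st.py
```

```text
M [-0.82219323 -0.12369608 -0.04277092] Ftool [ -4.68381549   0.96143175 -13.42550424] F [ 0.67771673 -4.72460501 13.4285312 ] yaw 86.885611188013 [0.55539041 0.1566946  0.08667174] 7.65 j6 1.7592648948500726
```

servo_tool(plan=[[0, [0, -0.3, 0], -7], [0, [-0.1, -0.6, 0], -14], [0, [-0.2, -0.9, 0], -21], [0, [-0.3, -1.2, 0], -28], [0, [-0.4, -1.4, 0], -35], [0, [-0.6, -1.6, 0], -42], [0, [-0.6, -1.6, 0], -42]])

```text
time: 8.35
tcp_pos: [0.5538, 0.1562, 0.0867]
ee_rot: [3.14, 0.002, 2.249]
wrist_force: [2.3, -3.7, 13.0]
width: 0.121
finger_force: 64.4
```

```bash
python3 st.py
```

```text
M [-0.91183153 -0.18972377  0.02774732] Ftool [ -4.29544944  -0.51144547 -12.94882859] F [ 2.26980948 -3.65987454 12.95522703] yaw 128.88303201002398 [0.55382882 0.15616288 0.08667648] 8.35 j6 1.0257394755450149
```

servo_tool(plan=[[0, [0, -0.3, 0], -7], [0, [-0.1, -0.6, 0], -14], [0, [-0.2, -0.9, 0], -21], [0, [-0.3, -1.2, 0], -28], [0, [-0.4, -1.4, 0], -35], [0, [-0.6, -1.6, 0], -39.7], [0, [-0.6, -1.6, 0], -39.7]])

```text
time: 9.05
tcp_pos: [0.553, 0.1548, 0.0867]
ee_rot: [3.141, 0.002, 2.941]
wrist_force: [2.0, -2.5, 12.6]
width: 0.123
finger_force: 64.3
```

```bash
python3 st.py
```

```text
M [-0.64196864 -0.28500889 -0.0227358 ] Ftool [ -2.46348971  -2.06101293 -12.55578381] F [ 1.97461013 -2.50832281 12.56079195] yaw 168.50559168117076 [0.55301235 0.15477184 0.08668428] 9.05 j6 0.33186886260538706
```

Now let it up slowly along the axis. The height and the force should fall evenly.

servo_tool(plan=[[0, [0, 0, -1.5], 0], [0, [0, 0, -3], 0], [0, [0, 0, -4.5], 0], [0, [0, 0, -6], 0], [0, [0, 0, -7.5], 0], [0, [0, 0, -9], 0], [0, [0, 0, -9], 0]])

```text
time: 9.75
tcp_pos: [0.553, 0.1548, 0.0954]
ee_rot: [3.141, 0.002, 2.938]
wrist_force: [3.8, -2.8, 6.1]
width: 0.125
finger_force: 63.3
```

```bash
python3 st.py
```

```text
M [-0.64032577 -0.73656008  0.05136689] Ftool [-4.26087039 -1.99140986 -6.12151471] F [ 3.75835242 -2.81072586  6.1292968 ] yaw 168.33026312169795 [0.55296508 0.15476436 0.09535701] 9.75 j6 0.33492289862071734
```

servo_tool(plan=[[0, [0, 0, -1], 0], [0, [0, 0, -2], 0], [0, [0, 0, -3], 0], [0, [0, 0, -3], 0]])

```text
time: 10.15
tcp_pos: [0.5529, 0.1548, 0.0982]
ee_rot: [3.141, 0.002, 2.938]
wrist_force: [4.6, -3.0, 3.5]
width: 0.122
finger_force: 63.1
```

```bash
python3 st.py
```

```text
M [-0.59778841 -1.05236837  0.01387642] Ftool [-5.0885938  -1.98608783 -3.4623352 ] F [ 4.57590747 -2.97389698  3.47031761] yaw 168.32768030726595 [0.55290106 0.15478726 0.09816163] 10.15 j6 0.3349820060668703
```

servo_tool(plan=[[0, [0, 0, -0.4], 0], [40, [0, 0, -0.4], 0], [40, [0, 0, -0.4], 0], [40, [0, 0, -0.4], 0], [40, [0, 0, -40], 0], [85, [0, 0, -90], 0], [85, [0, 0, -130], 0], [85, [0, 0, -130], 0]])

```text
time: 10.95
tcp_pos: [0.5537, 0.1552, 0.2326]
ee_rot: [3.139, 0.007, 2.938]
wrist_force: [0.1, -0.0, -0.8]
width: 0.954
finger_force: 0.0
```

Run:
```python
from h import *
import pickle
s=readout.read_state();print(s['tcp_pos'],s['ee_rot'],s['wrist_force'])
im=cap('wrist');pickle.dump(im,open('wrist3.pkl','wb'))
uv=proj(im,[[.55487,.15458,.06],[.5290,.0234,.06]]);print(uv)
u,v=uv[0].astype(int)
p=im['pixels'];y0,x0=max(v-60,0),max(u-80,0);print(x0,y0);cv2.imwrite('pics/c3.png',cv2.resize(p[y0:y0+120,x0:x0+160],None,fx=5,fy=5,interpolation=cv2.INTER_CUBIC))
t=cap('top');pickle.dump(t,open('top3.pkl','wb'))
```

```text
[0.55368292 0.15524823 0.23264953] [3.13907332 0.00651623 2.93819615] [ 0.07257488 -0.01559366 -0.76787491]
[[254.29829551 176.70425405]
 [143.9877258  177.78889425]]
174 116
```

View pics/c3.png

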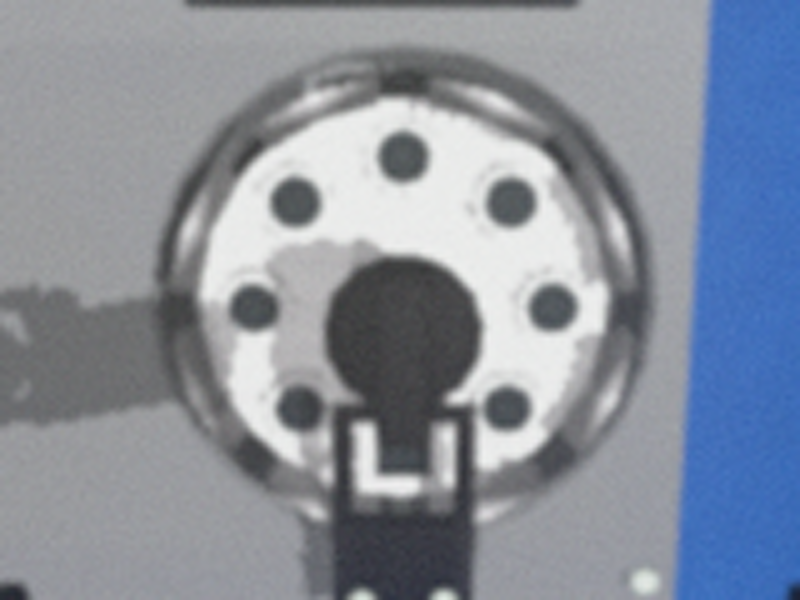

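The crop shows the square holder in the window under the bridge, at about (403,455), aligned with the bar. I'll check from the dot spacing that it's fully up, and measure the well and the vial.

Run:
```python
from h import *
import pickle
from scipy.optimize import least_squares
im=pickle.load(open('wrist3.pkl','rb'));p=im['pixels'];g=p.max(2).astype(float)
def cen(u,v,r2=20):
    yy,xx=np.mgrid[int(v)-5:int(v)+7,int(u)-5:int(u)+7];w=np.clip(150-g[yy,xx],0,None)*((xx-u)**2+(yy-v)**2<r2);return (w*xx).sum()/w.sum(),(w*yy).sum()/w.sum()
k=np.array([4,3,5,2,6])
uv=[cen(174+(x-2)/5,116+(y-2)/5) for x,y in[(403,157),(297,202),(511,202),(254,307),(551,307)]]
for z in(.06,.0485):
    P=np.array([onz(im,c,z)[:2] for c in uv])
    f=lambda q:(P-(q[:2]+q[3]*np.c_[np.cos(q[2]+k*np.pi/4),np.sin(q[2]+k*np.pi/4)])).ravel()
    q=least_squares(f,[.557,.155,-.2,.036]).x;print(z,q[:2],np.degrees(q[2]),q[3],abs(f(q)).max())
# well
for n in('wrist3','wrist1'):
    im=pickle.load(open(n+'.pkl','rb'));p=im['pixels'];e=proj(im,[.529,.0234,.06])[0]
    m=(p.max(2)<75).astype(np.uint8);nn,l,s,c=cv2.connectedComponentsWithStats(m)
    for i in range(1,nn):
        if np.linalg.norm(c[i]-e)<15 and s[i,4]>20: print(n,s[i],c[i],onz(im,c[i],.06))
u,v=proj(pickle.load(open('wrist3.pkl','rb')),[.529,.0234,.06])[0].astype(int)
a=pickle.load(open('wrist3.pkl','rb'))['pixels'][v-30:v+30,u-40:u+40]
u,v=e.astype(int);b=p[v-30:v+30,u-40:u+40]
cv2.imwrite('pics/c4.png',cv2.resize(np.hstack([a,b]),None,fx=5,fy=5,interpolation=cv2.INTER_CUBIC));print(proj(pickle.load(open('wrist3.pkl','rb')),[.529,.0234,.06])[0],e)
```

```text
0.06 [0.52869456 0.15994292] -11.694623630374831 -0.02026504771632453 0.029853481789608116
0.0485 [0.53026728 0.159603  ] -11.694631189611165 -0.02100788273782863 0.030947787179090747
wrist3 [128 162  31  30 539] [142.49721707 176.64564007] [0.52727378 0.02206696 0.06      ]
[143.9877258  177.78889425] [329.04227873 238.99256194]
```

View pics/c4.png

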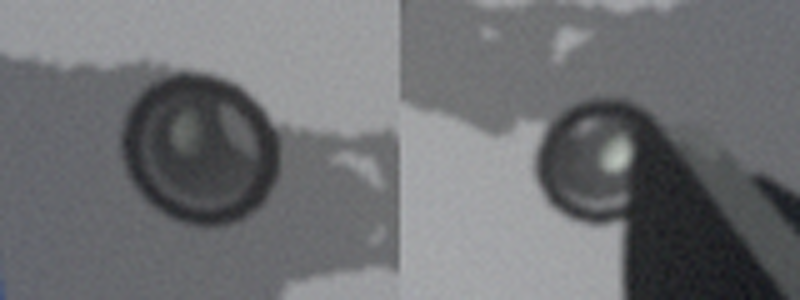

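Run:
```python
from h import *
import pickle
from scipy.optimize import least_squares
im=pickle.load(open('wrist3.pkl','rb'));p=im['pixels'];g=p.max(2).astype(float)
def cen(u,v,r2=20):
    yy,xx=np.mgrid[int(v)-5:int(v)+7,int(u)-5:int(u)+7];w=np.clip(150-g[yy,xx],0,None)*((xx-u)**2+(yy-v)**2<r2);return (w*xx).sum()/w.sum(),(w*yy).sum()/w.sum()
k=np.array([4,5,3,6,2])
uv=[cen(174+(x-2)/5,116+(y-2)/5) for x,y in[(403,157),(297,202),(511,202),(254,307),(551,307)]]
for z in(.06,.0485):
    P=np.array([onz(im,c,z)[:2] for c in uv])
    f=lambda q:(P-(q[:2]+q[3]*np.c_[np.cos(q[2]+k*np.pi/4),np.sin(q[2]+k*np.pi/4)])).ravel()
    q=least_squares(f,[.557,.155,-.2,.036]).x;print(z,q[:2],np.degrees(q[2]),q[3],abs(f(q)).max())
ims=[pickle.load(open(n+'.pkl','rb')) for n in('top3','side1')]
for n,im in zip('ts',ims):
    p=im['pixels'];e=proj(im,[.468,-.2528,.0645])[0];m=(p.max(2)<60).astype(np.uint8);nn,l,s,c=cv2.connectedComponentsWithStats(m)
    for i in range(1,nn):
        if np.linalg.norm(c[i]-e)<25 and s[i,4]>15: print(n,e,s[i],c[i],onz(im,c[i],.0575))
s=readout.read_state();print('tcp',s['tcp_pos'])
for Z in [.20]:
    R=Rt(s); print('to vial view, shift', R.T@(np.array([.468,-.2525,Z])-s['tcp_pos'])*1000)
```

```text
0.06 [0.55528777 0.15443116] -11.717785930248677 0.03598183265963052 8.930650799768292e-05
0.0485 [0.5578353 0.1538892] -11.717785827517561 0.03730078118775203 9.25799064343813e-05
t [345.58910252 198.26244581] [342 196   8   6  37] [345.45945946 198.2972973 ] [ 0.46897838 -0.2540697   0.0575    ]
s [304.43296248 258.95529536] [302 257   9  10  74] [306.         262.12162162] [ 0.469471   -0.25874015  0.0575    ]
tcp [0.55220785 0.15501381 0.22799673]
to vial view, shift [ 1.66076176e-01 -4.16136602e+02  2.77954319e+01]
```

The wheel is up (radius 35.98 mm at z = 0.06) and 0.3° off the window. Now to the vial.

servo_tool(plan=[[85, [0, -50, 0], 0], [85, [0, -100, 0], 0], [85, [0, -150, 0], 0], [85, [0, -200, 0], 0], [85, [0, -250, 0], 0], [85, [0, -300, 0], 0], [85, [0, -350, 15], 0], [85, [0, -390, 25], 0]])

```text
time: 11.85
tcp_pos: [0.4717, -0.2287, 0.2008]
ee_rot: [3.141, -0.002, 2.937]
wrist_force: [0.9, 0.7, 0.3]
width: 0.998
finger_force: 0.0
```

servo_tool(plan=[[85, [0, -26, 3], 0], [85, [0, -26, 3], 0], [85, [0, -26, 3], 0]])

```text
time: 12.15
tcp_pos: [0.4673, -0.2523, 0.1984]
ee_rot: [3.14, -0.002, 2.937]
wrist_force: [0.1, 1.1, -0.6]
width: 0.993
finger_force: 0.0
```

Run:
```python
from h import *
import pickle
s=readout.read_state();print(s['tcp_pos'],s['ee_rot'])
im=cap('wrist');pickle.dump(im,open('wrist5.pkl','wb'));p=im['pixels'];e=proj(im,[.469,-.2545,.0645])[0]
m=(p.max(2)<70).astype(np.uint8);nn,l,st,c=cv2.connectedComponentsWithStats(m)
for i in range(1,nn):
    if np.linalg.norm(c[i]-e)<40 and st[i,4]>30: print(e,st[i],c[i],onz(im,c[i],.0575),onz(im,c[i],.0645))
u,v=e.astype(int);cv2.imwrite('pics/c5.png',cv2.resize(p[v-50:v+50,u-60:u+60],None,fx=5,fy=5,interpolation=cv2.INTER_CUBIC));print(u-60,v-50)
```

```text
[ 0.46729842 -0.25227579  0.19837812] [ 3.14021867e+00 -2.26803375e-03  2.93691461e+00]
193 136
```

View pics/c5.png

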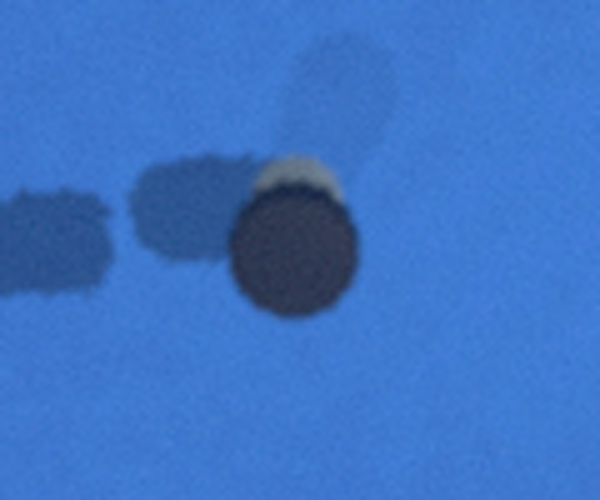

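The crop shows the cap's top face as a dark disc centred at about (294,254), with glass just visible above it. That's full-frame (251.4,186.5).

Run:
```python
from h import *
import pickle
im=pickle.load(open('wrist5.pkl','rb'))
V=onz(im,(251.4,186.5),.0645);print(V, (onz(im,(264,186.5),.0645)-V)*1000)
s=readout.read_state();R=Rt(s);print(s['tcp_pos'],'shift mm',R.T@(np.array([V[0],V[1],.0495])-s['tcp_pos'])*1000)
```

```text
[ 0.46862857 -0.25625959  0.0645    ] [ 2.74540916 13.18515394  0.        ]
[ 0.46763218 -0.25176286  0.1988192 ] shift mm [ -2.1261372   -4.36012076 149.31143739]
```

servo_tool(plan=[[60, [-2, -4.4, 45], 0], [50, [-2, -4.4, 90], 0], [50, [-2, -4.4, 120], 0], [50, [-2, -4.4, 140], 0], [50, [-2, -4.4, 150], 0], [50, [-2, -4.4, 150], 0]], grip_force=40)

```text
time: 12.8
tcp_pos: [0.4688, -0.256, 0.0489]
ee_rot: [3.141, -0.002, 2.939]
wrist_force: [-0.0, -0.0, 0.4]
width: 0.587
finger_force: 0.0
```

servo_tool(plan=[[20, [0, 0, 0], 0], [20, [0, 0, 0], 0], [20, [0, 0, 0], 0], [20, [0, 0, 0], 0], [20, [0, 0, 0], 0], [20, [0, 0, 0], 0]], grip_force=40)

```text
time: 13.4
tcp_pos: [0.4698, -0.2575, 0.0509]
ee_rot: [-3.141, 0.002, 2.938]
wrist_force: [-0.2, 1.0, 8.3]
width: 0.304
finger_force: 39.4
```

```bash
python3 st.py
```

```text
M [ 0.48196368 -0.02639007 -0.00721642] Ftool [ 0.36326523  0.89828215 -8.30360752] F [-0.19126389  0.96084525  8.30234695] yaw 168.34444165628472 [ 0.46981193 -0.25754629  0.05094248] 13.4 j6 -0.4504400057066474
```

servo_tool(plan=[[20, [0, 0, -5], 0], [20, [0, 0, -20], 0], [20, [0, 0, -50], 0], [20, [0, 0, -85], 0], [20, [0, 30, -110], 0], [20, [0, 70, -110], 0], [20, [0, 115, -110], 0], [20, [0, 160, -110], 0]])

```text
time: 14.2
tcp_pos: [0.5016, -0.0992, 0.1606]
ee_rot: [-3.141, 0.001, 2.937]
wrist_force: [0.1, 0.8, -0.6]
width: 0.309
finger_force: 39.4
```

servo_tool(plan=[[20, [0, 40, 0], 0], [20, [0, 80, 0], 0], [20, [0, 110, 0], 0], [20, [0, 125.5, 0], 0], [20, [0, 125.5, 0], 0], [20, [0, 125.5, 0], 0]])

```text
time: 14.8
tcp_pos: [0.5267, 0.0218, 0.1599]
ee_rot: [-3.141, 0.0, 2.938]
wrist_force: [-0.2, -1.1, -0.1]
width: 0.308
finger_force: 39.5
```

```bash
python3 st.py
python3 - <<'E'
from h import *
import pickle
im=cap('wrist');pickle.dump(im,open('wrist6.pkl','wb'));cv2.imwrite('pics/w6.png',im['pixels'])
s=readout.read_state();print('well px',proj(im,[.5275,.0222,.06]));R=Rt(s)
print(proj(im,np.array(s['tcp_pos'])+R@np.array([0,0,-.0136])))
t=cap('side');cv2.imwrite('pics/s6.png',t['pixels']);pickle.dump(t,open('side6.pkl','wb'))
E
```

```text
M [ 0.01794562 -0.01237311 -0.01237459] Ftool [-0.05862552 -1.07198448  0.06402414] F [-0.15907253 -1.06176235 -0.06358781] yaw 168.34852527080696 [0.52674976 0.02180556 0.15989558] 14.8 j6 0.09031844810556168
well px [[255.53991399 193.63928168]]
[[253.95806382 251.08442793]]
```

View pics/w6.png

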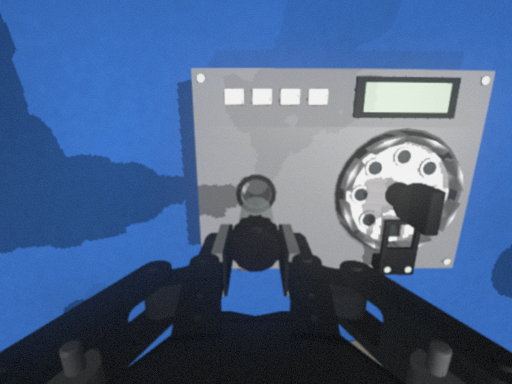

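The well is at about (256,193). The cap top is held at about (256,246), with radius about 25 px, midway between the pads (229 and 284). The vial hangs straight.

Run:
```python
from h import *
import pickle
im=pickle.load(open('wrist6.pkl','rb'));p=im['pixels'];s=readout.read_state();R=Rt(s)
m=(p.max(2)<75).astype(np.uint8)[168:222,230:285]
cv2.imwrite('pics/c6.png',cv2.resize(p[165:285,215:300],None,fx=5,fy=5,interpolation=cv2.INTER_CUBIC)[:600])
for v in range(172,216,4): print(v,''.join('#' if x<70 else '+' if x<110 else '.' for x in p[v,232:282].max(1)))
T=s['tcp_pos']
for vv in(244,246,248): print('cap tool mm',vv,R.T@(onz(im,(256,vv),T[2]+.0136)-T)*1000)
for vv in(192,193.6,195): print('well tool mm',vv,R.T@(onz(im,(256,vv),.06)-T)*1000)
```

```text
172 ..................................................
176 .................+++++#####+#+++..................
180 ..........++####+++++++++++++++++####+............
184 .......+###++.....++++..++++++.++++++##++.........
188 .....+###+.......+++++.+.++++++++++++++#+#+.......
192 ...++###++....+++++++++++++++++++++++++++#++......
196 ....+###++.+++++++++++++++++++++++++++++##+.......
200 ....++###++..++...................+++++##++.......
204 .......++#+++........................+++..........
208 .............+++.++...............................
212 ..................................................
cap tool mm 244 [  4.13519467   1.2239164  -13.60059421]
cap tool mm 246 [  2.9684664    1.22612439 -13.60050652]
cap tool mm 248 [  1.79627638   1.22834386 -13.60041843]
well tool mm 192 [ 1.01283193  1.51661726 99.81295789]
well tool mm 193.6 [-0.5553664   1.51954427 99.81307576]
well tool mm 195 [-1.93188374  1.52211456 99.81317922]
```

View pics/c6.png

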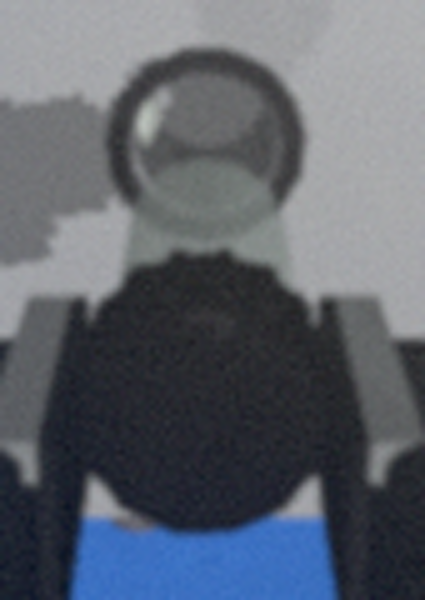

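Run:
```python
from h import *
import pickle
im=pickle.load(open('wrist6.pkl','rb'));s=readout.read_state();R=Rt(s);T=s['tcp_pos']
pr=lambda q:proj(im,T+R@np.array(q)/1000)[0]
for cx in(0,1,2,3):
  for h in(-13.6,-15.5): print(cx,h,pr([cx-14,1.2,h])[1],pr([cx+14,1.2,h])[1],pr([cx+14,1.2,h+18])[1], pr([cx+12,1.2,h+64.5]))
print(s['tcp_pos'])
```

```text
0 -13.6 274.0621315442869 226.71013282809935 214.5460769059629 [255.77162179 195.4187258 ]
0 -15.5 276.0435874938361 228.1743481585467 215.70062329728597 [255.77595803 196.13430501]
1 -13.6 272.4601497734304 224.91901675104037 212.93317341539802 [255.77379395 194.14451139]
1 -15.5 274.42537581202834 226.36217306044819 214.0705561079126 [255.77815645 194.84931856]
2 -13.6 270.85182639041284 223.12068727638692 211.31455883723513 [255.77597132 192.86686344]
2 -15.5 272.80066725939315 224.54259258173454 212.43464240542252 [255.7803602 193.5608354]
3 -13.6 269.2371317811833 221.3151117523407 209.69021078010553 [255.77815391 191.58577199]
3 -15.5 271.1694310141297 222.71557265095743 210.7928589366797 [255.78256929 192.26884525]
[0.52669459 0.02128221 0.15981338]
```

servo_tool(plan=[[20, [-0.8, 0.3, 15], 0], [20, [-0.8, 0.3, 30], 0], [20, [-0.8, 0.3, 40], 0], [20, [-0.8, 0.3, 45], 0], [20, [-0.8, 0.3, 47], 0], [20, [-0.8, 0.3, 47], 0]])

```text
time: 15.5
tcp_pos: [0.5277, 0.0223, 0.1129]
ee_rot: [3.142, 0.0, 2.938]
wrist_force: [-0.2, -0.5, -1.1]
width: 0.309
finger_force: 39.5
```

servo_tool(plan=[[20, [0, 0, 1], 0], [20, [0, 0, 2], 0], [20, [0, 0, 3], 0], [20, [0, 0, 4], 0], [20, [0, 0, 4], 0]])

```text
time: 16.0
tcp_pos: [0.5276, 0.0225, 0.1086]
ee_rot: [-3.142, -0.0, 2.938]
wrist_force: [-0.8, -0.7, -0.6]
width: 0.307
finger_force: 39.5
```

```bash
python3 st.py
```

```text
M [ 0.01039714  0.01395828 -0.07191324] Ftool [ 0.61768629 -0.85885934  0.63098418] F [-0.77861236 -0.71630911 -0.63085721] yaw 168.3413091059638 [0.52755851 0.02251722 0.10860982] 16.0 j6 0.0917531042055982
```

servo_tool(plan=[[20, [0, 0, 1.5], 0], [20, [0, 0, 3], 0], [20, [0, 0, 4.5], 0], [20, [0, 0, 6], 0], [20, [0, 0, 6], 0]])

```text
time: 16.5
tcp_pos: [0.5275, 0.0225, 0.1025]
ee_rot: [-3.142, -0.0, 2.938]
wrist_force: [-0.4, 0.4, -0.5]
width: 0.305
finger_force: 39.5
```

servo_tool(plan=[[20, [0, 0, 1.5], 0], [20, [0, 0, 3], 0], [20, [0, 0, 4.5], 0], [20, [0, 0, 6], 0], [20, [0, 0, 6], 0]])

```text
time: 17.0
tcp_pos: [0.5275, 0.0225, 0.0965]
ee_rot: [-3.142, -0.0, 2.938]
wrist_force: [-0.6, 1.0, -1.3]
width: 0.304
finger_force: 39.5
```

```bash
python3 st.py
```

```text
M [ 0.00148116 -0.00716475 -0.06109449] Ftool [0.8219825  0.85796118 1.33562305] F [-0.63208613  1.00641943 -1.33537583] yaw 168.3415236108652 [0.52750561 0.02252084 0.09646281] 17.0 j6 0.09173912229561963
```

servo_tool(plan=[[20, [0, 0, 1], 0], [20, [0, 0, 2], 0], [20, [0, 0, 3], 0], [20, [0, 0, 4], 0], [20, [0, 0, 5], 0], [20, [0, 0, 6], 0], [20, [0, 0, 6], 0]])

```text
time: 17.7
tcp_pos: [0.5276, 0.0226, 0.0906]
ee_rot: [3.141, -0.0, 2.938]
wrist_force: [0.5, 1.2, 0.0]
width: 0.302
finger_force: 39.4
```

servo_tool(plan=[[20, [0, 0, 1], 0], [20, [0, 0, 2], 0], [20, [0, 0, 3], 0], [20, [0, 0, 4], 0], [20, [0, 0, 5], 0], [20, [0, 0, 6], 0], [20, [0, 0, 6], 0]])

```text
time: 18.4
tcp_pos: [0.5275, 0.0226, 0.0845]
ee_rot: [3.142, -0.0, 2.938]
wrist_force: [1.1, 2.1, 0.1]
width: 0.305
finger_force: 39.4
```

```bash
python3 st.py
```

```text
M [ 0.5987502  -0.19195159  0.01896675] Ftool [-0.66554588  2.30720619 -0.07196766] F [1.11814228 2.12506886 0.07191149] yaw 168.33970091702358 [0.52751216 0.0225571  0.08446805] 18.4 j6 0.0917807354122274
```

servo_tool(plan=[[20, [0, 0, 1], 0], [20, [0, 0, 2], 0], [20, [0, 0, 3], 0], [20, [0, 0, 4], 0], [20, [0, 0, 5], 0], [20, [0, 0, 6], 0], [20, [0, 0, 6], 0]])

```text
time: 19.1
tcp_pos: [0.5275, 0.0225, 0.0785]
ee_rot: [-3.142, -0.0, 2.938]
wrist_force: [0.7, 3.4, -1.8]
width: 0.306
finger_force: 39.4
```

servo_tool(plan=[[20, [0, 0, 1], 0], [20, [0, 0, 2], 0], [20, [0, 0, 3], 0], [20, [0, 0, 4], 0], [20, [0, 0, 5], 0], [20, [0, 0, 6], 0], [20, [0, 0, 6], 0]])

```text
time: 19.8
tcp_pos: [0.5275, 0.0225, 0.0725]
ee_rot: [-3.142, -0.0, 2.938]
wrist_force: [1.3, 1.9, -1.3]
width: 0.306
finger_force: 39.4
```

```bash
python3 st.py
```

```text
M [ 0.6056296  -0.10392182  0.02283059] Ftool [-0.90062716  2.10903057  1.34899554] F [ 1.30786676  1.88351789 -1.34936026] yaw 168.3383715171948 [0.52749458 0.02251223 0.07248412] 19.8 j6 0.09177215875492079
```

servo_tool(plan=[[20, [0, 0, 1], 0], [20, [0, 0, 2], 0], [20, [0, 0, 3], 0], [20, [0, 0, 4], 0], [20, [0, 0, 4.5], 0]])

```text
time: 20.3
tcp_pos: [0.5276, 0.0225, 0.0681]
ee_rot: [3.142, -0.0, 2.938]
wrist_force: [1.1, 2.6, 0.2]
width: 0.307
finger_force: 39.5
```

servo_tool(plan=[[20, [0, 0, 0.4], 0], [20, [0, 0, 0.8], 0], [20, [0, 0, 1.2], 0]])

```text
time: 20.6
tcp_pos: [0.5276, 0.0225, 0.067]
ee_rot: [3.142, -0.0, 2.938]
wrist_force: [0.7, 2.3, 0.6]
width: 0.305
finger_force: 39.6
```

```bash
python3 st.py
python3 - <<'E'
from h import *
import pickle
im=cap('wrist');cv2.imwrite('pics/w7.png',im['pixels']);pickle.dump(im,open('wrist7.pkl','wb'))
E
```

```text
M [ 0.60279257 -0.09778139  0.03106266] Ftool [-0.19813903  2.38408237 -0.62609019] F [0.67580223 2.29486297 0.62609266] yaw 168.3422209546076 [0.52763376 0.02251048 0.06696131] 20.6 j6 0.09173469742269032
```

servo_tool(plan=[[20, [0, 0, 0.4], 0], [20, [0, 0, 0.8], 0], [20, [0, 0, 0.8], 0]])

```text
time: 20.95
tcp_pos: [0.5276, 0.0225, 0.0661]
ee_rot: [3.142, -0.0, 2.938]
wrist_force: [1.5, 3.6, -0.4]
width: 0.308
finger_force: 39.5
```

servo_tool(plan=[[20, [0, 0, 0.4], 0], [20, [0, 0, 0.8], 0], [20, [0, 0, 0.8], 0]])

```text
time: 21.25
tcp_pos: [0.528, 0.0225, 0.066]
ee_rot: [3.141, 0.001, 2.938]
wrist_force: [-0.5, 3.1, 9.3]
width: 0.312
finger_force: 40.4
```

The vial meets the floor at exactly the expected height. Now I'll release it and retreat.

servo_tool(plan=[[45, [0, 0, 0], 0], [55, [0, 0, 0], 0], [55, [0, 0, 0], 0], [55, [0, 0, -20], 0], [55, [0, 0, -60], 0], [55, [0, 0, -100], 0], [85, [0, 0, -140], 0], [85, [0, 0, -140], 0]])

```text
time: 22.05
tcp_pos: [0.5295, 0.0222, 0.21]
ee_rot: [3.141, 0.007, 2.938]
wrist_force: [-0.9, 0.7, -0.2]
width: 0.955
finger_force: 0.0
```

```bash
python3 st.py
python3 - <<'E'
from h import *
import pickle
im=cap('wrist');p=im['pixels'];e=proj(im,[[.5278,.0225,.0795],[.5278,.0225,.06]]);print(e)
u,v=e[0].astype(int)
cv2.imwrite('pics/c8.png',cv2.resize(p[max(v-70,0):v+70,u-50:u+150],None,fx=4,fy=4,interpolation=cv2.INTER_CUBIC))
g=p.max(2)
m=(g<70).astype(np.uint8);nn,l,st,c=cv2.connectedComponentsWithStats(m)
for i in range(1,nn):
    if np.linalg.norm(c[i]-e[0])<20 and st[i,4]>100: print(st[i],c[i])
R=np.array([[.979,.203,0],[-.203,.979,0],[0,0,1]])
import itertools
for z in(.0795,.0615,.0835): print(z,[proj(im,[.5278+.014*a,.0225+.014*b,z])[0].round(1) for a,b in((.979,-.203),(-.979,.203),(.203,.979),(-.203,-.979))])
E
```

```text
M [-0.0401082  -0.00421179  0.01442479] Ftool [1.02824574 0.45938622 0.17514677] F [-0.91295441  0.6575412  -0.18208571] yaw 168.33950231730108 [0.52952401 0.02220889 0.21001159] 22.05 j6 0.09175396682672675
[[254.85508219 182.63902857]
 [254.87364843 178.43714849]]
[239 163  32  31 693] [254.71861472 178.64213564]
0.0795 [array([254.9, 195.4]), array([254.9, 169.5]), array([268.2, 182.6]), array([241.5, 182.6])]
0.0615 [array([254.9, 190.8]), array([254.9, 166.4]), array([267.4, 178.7]), array([242.3, 178.7])]
0.0835 [array([254.8, 196.5]), array([254.9, 170.3]), array([268.3, 183.6]), array([241.4, 183.6])]
```

View pics/c8.png

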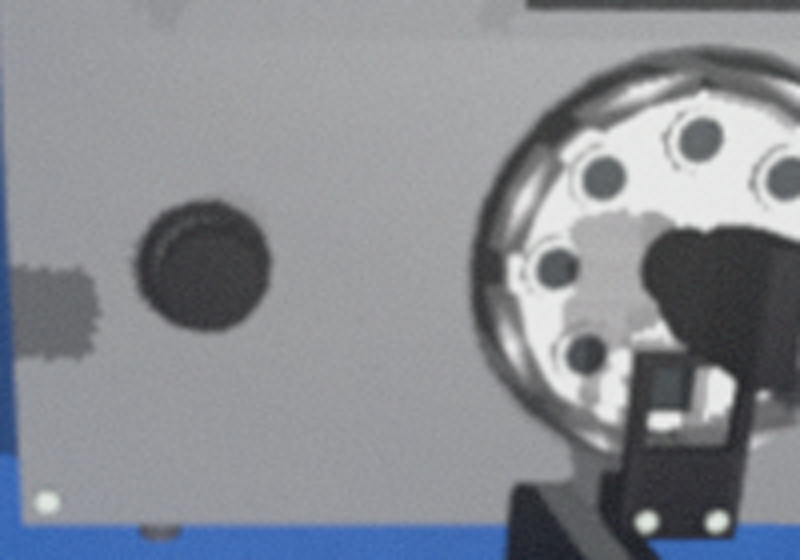

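The crop shows the cap seated over the well at about (203,265), round and level, with no gap. The square filter is still in the bridge window at (668,385). The gripper is clear of everything, so I'm handing in.

```bash
python3 -c "
from plant import workorder;print(workorder.job_done())"
```

```text
the job is handed in; nothing more can be done
None
```

I turned the filter wheel until the square-holder filter stood in the window with the wheel sprung fully up, then pushed the vial upright and fully home in the well; the job is handed in at about 22 s, with no verdict returned.

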